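# Press a stone home in a snap-in brooch mount

### The job

A flat-topped stone lies loosely on the four spring prongs of a brooch mount held in the ball vise. Take the setting pusher out of its wooden block, press the stone straight down with the pusher's brass nose until all four prongs have snapped over its edge and it sits level and fully home, and finish with a firm push of at least 8 N on the seated stone; then stand the pusher back in its hole with its collar down on the block and let go. The stone is brittle and cracks above 25 N, so press firmly but with care; only the pusher may touch it, and leave the other things on the bench where they are.

Things in the scene. Friction and masses are not known exactly. Their poses are not given: they have to be found in the camera images.
- stone: Round red-brown stone, 35 g, 12 mm high: flat underside 33 mm across, girdle 40 mm across from 5 to 7.5 mm up, flat top 31 mm across. Origin: centre of its underside; z up. Starts loose on the prongs, origin 7 mm above the seat; home, it is at the seat. Pressing it past the prongs peaks at 7 to 13 N, then it clicks and drops onto the rigid seat. Cracks above 25 N. Pressed off centre it tips.
- seat (a point): Centre of the flat seat of the mount, z up, 92 mm above the bench on the fixed ball vise (dark steel ball 106 mm across, two steel jaws 73 by 66 mm on top). Round the seat: a wall 5 mm high, inside diameter 43 mm, and four steel spring prongs, their round ends 9 mm above the seat; nothing of them is over 12 mm above the seat or beyond 33 mm from its axis.
- pusher: Upright setting pusher, about 100 mm long, 150 g. Origin: centre of the underside of its brass collar; z up. Collar 34 mm in diameter, 6 mm thick; above it a square wooden handle 24 by 24 mm (flats facing its x and y) from 6 to 61 mm, round tip to 68 mm. Below it a brass nose 18 mm in diameter with a flat end, set to stick out 24 to 40 mm (unknown, firmly fixed).
- tool_block: Fixed light wooden block, 100 mm (x) by 75 mm (y) by 50 mm high. Origin: centre of its underside. One upright hole of 27 mm diameter goes through its centre; the pusher's collar rests on its top.
- bench_block: Bystander: loose polished steel block, 64 by 64 by 20 mm. Origin: centre of its underside.
- jar: Bystander: loose closed jar, 52 mm in diameter and 55 mm high. Origin: centre of its underside.
- ring_clamp: Bystander: loose wooden ring clamp, a bar 100 by 28 by 24 mm lying on the bench along its x. Origin: centre of its underside.

How it is judged:
On the way, in this order (a step that is already met when the one before it is completed fails the run):
1. the pusher is lifted clear of the block (height (world z) of pusher above 0.11 m), for 0.1 s.
2. the stone is fully home and level under the prongs while the pusher bears on it with more than 8 N (z of stone in the frame of seat below 0.0016 m and horizontal distance between stone and seat below 0.003 m and angle between stone's own z axis and vertical below 0.06 rad and contact force between pusher and stone above 8 N), for 0.1 s.
At the end, for the whole second after the job is handed in: The stone's origin is less than 1.6 mm above the seat and within 3 mm of its axis, tilted less than 0.06 rad; the pusher stands upright (within 0.1 rad) in the block's hole, its collar within 4 mm of the block's top, and all is at rest (z of stone in the frame of seat below 0.0016 m and horizontal distance between stone and seat below 0.003 m and angle between stone's own z axis and vertical below 0.06 rad and horizontal distance between pusher and tool_block below 0.008 m and height (world z) of pusher below 0.054 m and angle between pusher's own z axis and vertical below 0.1 rad and linear speed of each of pusher, stone below 0.03 m/s); the robot touches nothing.
It fails at once if the pusher pushes the stone with more than 25 N (it cracks) (contact force between pusher and stone above 25 N).
It fails at once if the robot touches the stone itself (contact force between the arm and stone above 0.5 N).
It fails at once if the gripper's fingers touch the stone (contact force between the fingers and stone above 0.5 N).
It fails at once if the stone is knocked out of the mount (horizontal distance between stone and seat above 0.015 m).
It fails at once if another thing on the bench is moved by more than 20 mm (distance of any of bench_block, jar, ring_clamp from where it was at the start of the episode above 0.02 m).
It also fails if it takes over 61 s, if anything falls off the work surface, if the arm or the gripper's body presses on something with over 40 N, if the wrist force passes 120 N, or if a joint passes its speed limit or range.

### The arm

A 6-joint arm with a two-finger parallel gripper is mounted at the origin on the work surface. World frame = base frame: x ahead of the robot, y to its left, z up, the work surface at z = 0. Lengths are in m, angles in rad, forces in N, time in s.
With the tool pointing down it reaches from about 0.275 to 0.75 m from the base axis. Payload 10.2 kg.
Tool frame: the origin (TCP) lies at the very end of the fingers, on their centre line; the grasp point (between the pads) lies 19 mm behind it; z points along the fingers, y is the line along which they close (so a half turn about z gives the same grasp; the last joint's range is limited). The gripper opens to 88 mm and grips with 3 to 60 N. Pads are 18 mm wide; open, the fingers measure 123 mm over their backs; the gripper's body (75 mm by 187 mm) begins 45 mm behind the grasp point.
Start: joints at [1.047, 0.313, 1.498, -0, 1.331, -0.223], TCP at [0.156, 0.501, 0.205] pointing down, gripper open.
Joint ranges: [-2.94, 2.94], [-0.97, 2.17], [0.19, 2.56], [-1.23, 4.37], [0.02, 3.11], [-2.88, 2.88]. Speed limits (rad/s): [2.39, 2.39, 3.01, 3.14, 3.14, 3.14].

### API

Orientations are given as a rotation vector (axis times angle).
In Python, from bench import read_state, optics, workorder gives the robot as it stands.
- The arm moves only by the shell command python3 -m pendant 'ROWS' [OPENING] [FORCE]. ROWS is JSON, a list of rows, each a list of 4 numbers: the shift along the tool's x, y, z in cm, then the turn about the tool's z in rad. A call has 1 to 12 rows; each row is the pose to reach, as a shift and turn from the pose commanded when the call began, along the tool's axes at that moment; what a row does not reach only later rows make up. A row lasts 1/8 s, in which the tool goes at most 62.5 mm and 10.7 degrees, less where a joint would pass 70% of its speed; a pose out of reach is approached as far as the arm can. A call with a gripper value outside its range is refused whole. OPENING is the finger opening in cm, from 0 to 8.81, set as the call begins (- or left out, the last holds). The fingers move at their own pace and stop on an object; FORCE is the grip in N (left out, the last holds). Time passes only in rows, so rows that repeat a pose let the fingers close. It gives the time, the measured TCP pose, the force, the opening and the grip force at its end, in the units of the state.
- read_state(): the state, without advancing time (a new reading comes with each control period).
- optics.get_image(name): name is "scene" or "top" or "wrist"; returns a dict with "color" (400x640x3 uint8, blue, green, red), "camera_matrix" (3x3 intrinsics, pixels), "k1" (the pictures are not rectified: a ray, as slopes to the right and down, at radius r is drawn at 1 + k1 r^2 times it, then the intrinsics apply), "cam_to_world" (4x4, takes a point from camera to world coordinates). Camera axes: x right, y down, z forward; pixel columns grow to the right and rows downward; lengths in m; the calibration is good to about 2 mm. A picture is of the moment at which its call begins. There is no depth.
- workorder.close_job(): hands the job in; it is judged then, once.
The state is a dict: "clock": time; "joints": joint angles; "dq": joint speeds; "effort": joint torques, N m; "eef_pos": TCP position; "orientation": TCP orientation; "force": force on the tool from outside, world axes, zero at the start; "torque": the same for the moment, N m; "width": finger opening in m; "grasp_force": force on a finger pad.
Only numpy, scipy, OpenCV 4.12 (cv2) and the standard library are available. Lean on these libraries where they do the work, as an engineer would, in place of code of your own. Each camera call takes 0.05 s, during which the arm holds its last target. There are 200 camera calls.

## Working session

There is one attempt and no reset: what is moved stays moved. The work goes in short steps, Python scripts to look and compute and a shell command to move; the robot and the scene stay as the last step left them, time stands still between calls to the robot, and variables do not carry over. Pictures are saved under pics/ and viewed, at most 10 in all, crops included, and the job is handed in when it is done.

```bash
mkdir -p pics; cat > h.py <<'E'
import numpy as np, cv2
from bench import read_state, optics, workorder
from scipy.spatial.transform import Rotation as R
def ray(im,u,v):
    K=np.array(im["camera_matrix"]);k=im["k1"];T=np.array(im["cam_to_world"])
    p=cv2.undistortPoints(np.array([[[u,v]]],float),K,np.array([k,0,0,0,0.]),)[0,0]
    return T[:3,3],T[:3,:3]@np.array([p[0],p[1],1])
def onplane(im,u,v,z):
    o,d=ray(im,u,v);return o+d*(z-o[2])/d[2]
def proj(im,P):
    K=np.array(im["camera_matrix"]);T=np.linalg.inv(np.array(im["cam_to_world"]))
    return cv2.projectPoints(np.array([P],float),cv2.Rodrigues(T[:3,:3])[0],T[:3,3],K,np.array([im["k1"],0,0,0,0.]))[0][0,0]
def shift(dx,dy,dz):
    s=read_state();return R.from_rotvec(s["orientation"]).as_matrix().T@np.array([dx,dy,dz])*100
E
python3 - <<'E'
from h import *
a=optics.get_image("top");b=optics.get_image("scene")
cv2.imwrite("pics/top.png",a["color"]);cv2.imwrite("pics/scene.png",b["color"])
import pickle;pickle.dump((a,b),open("im.pkl","wb"))
print(read_state());print(np.array(a["cam_to_world"]).round(3),np.array(b["cam_to_world"]).round(3),a["camera_matrix"],a["k1"])
E
```

```text
{'clock': 0.1, 'joints': array([ 1.04660509e+00,  3.13365521e-01,  1.49832428e+00,  1.60137205e-05,
        1.33098056e+00, -2.23382640e-01]), 'dq': array([ 2.96007595e-04, -1.36480268e-03, -1.53874377e-03, -9.91662182e-04,
       -7.12778604e-04,  4.02418386e-05]), 'effort': array([ 4.17356394e-03, -4.02816331e+01, -2.52647746e+01,  6.95810141e-02,
        3.41953326e-02, -7.17936473e-05]), 'eef_pos': array([0.15542998, 0.50121499, 0.20484678]), 'orientation': array([-4.70674312e-01, -3.10572122e+00,  1.56684316e-03]), 'force': array([-0.49982082,  0.44473455, -0.04633557]), 'torque': array([ 0.04032   , -0.02553263, -0.01806168]), 'grasp_force': 0.0, 'width': 0.08831118436106866}
[[-0.067 -0.977  0.204  0.384]
 [-0.998  0.064 -0.018  0.012]
 [ 0.005 -0.205 -0.979  1.134]
 [ 0.     0.     0.     1.   ]] [[ 0.791  0.342 -0.508  1.228]
 [ 0.612 -0.472  0.635 -0.753]
 [-0.023 -0.812 -0.583  0.784]
 [ 0.     0.     0.     1.   ]] [[440.28838685   0.         321.87948806]
 [  0.         440.28838685 199.5688143 ]
 [  0.           0.           1.        ]] -0.0663640985672483
```

View pics/top.png

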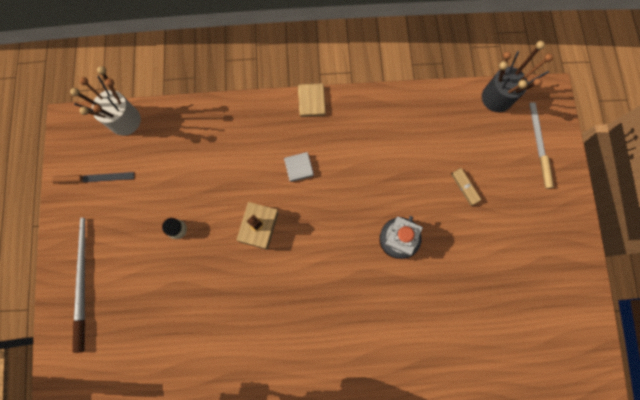

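View pics/scene.png

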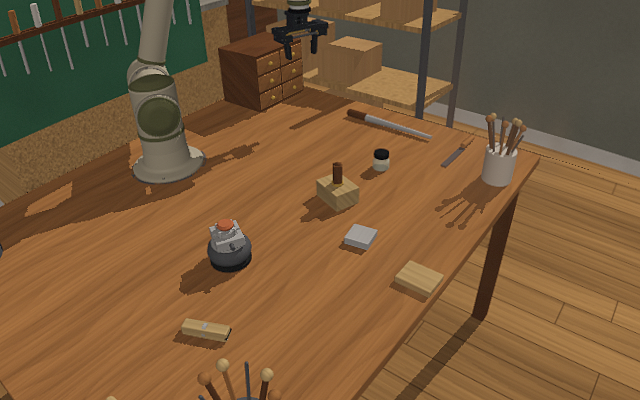

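Top view: tool block at (257,226) with the pusher handle at (254,223), stone at (405,234) on the ball vise, steel block (299,167), jar (174,228), ring clamp (467,187). The scene view shows the same objects and agrees.

```bash
python3 - <<'E'
from h import *
import pickle;a,b=pickle.load(open("im.pkl","rb"))
def big(m,box):
    u0,v0,u1,v1=box; n=np.zeros_like(m);n[v0:v1,u0:u1]=m[v0:v1,u0:u1]
    c=max(cv2.findContours(n,cv2.RETR_EXTERNAL,cv2.CHAIN_APPROX_NONE)[0],key=cv2.contourArea);return c
def cen(c):
    M=cv2.moments(c);return M['m10']/M['m00'],M['m01']/M['m00'],M['m00']
for im,box,bb in((a,(380,210,430,260),(230,195,285,255)),(b,(205,210,250,245),(310,155,365,215))):
    h=cv2.cvtColor(im["color"],cv2.COLOR_BGR2HSV)
    print("hsv",[h[v,u] for u,v in(((405,234),(246,232),(256,222),(270,215)) if im is a else ((225,225),(335,195),(337,172),(345,185)))])
    m=((h[...,0]<12)&(h[...,1]>130)&(h[...,2]>110)).astype(np.uint8)
    x=cen(big(m,box));print("stone",x,onplane(im,x[0],x[1],.109))
h=cv2.cvtColor(a["color"],cv2.COLOR_BGR2HSV)
m=((h[...,2]>140)&(h[...,0]>14)&(h[...,1]<150)).astype(np.uint8)
c=big(m,(230,195,285,255));r=cv2.minAreaRect(c);print(r,onplane(a,*r[0],.05))
P=np.array([onplane(a,*p,.05)[:2] for p in cv2.boxPoints(r)]);print(P,np.linalg.norm(np.diff(P,axis=0),axis=1),np.degrees(np.arctan2(*np.diff(P,axis=0).T[::-1])))
m=(h[...,2]<100).astype(np.uint8);c=big(m,(243,210,266,234));r=cv2.minAreaRect(c);print(cen(c),r,onplane(a,*r[0],.1))
def up(im,box,f,n):
    u0,v0,u1,v1=box;cv2.imwrite(n,cv2.resize(im["color"][v0:v1,u0:u1],None,fx=f,fy=f,interpolation=cv2.INTER_CUBIC))
l=cv2.resize(a["color"][195:260,225:290],(400,400),interpolation=cv2.INTER_CUBIC)
q=cv2.resize(a["color"][205:270,370:435],(400,400),interpolation=cv2.INTER_CUBIC)
cv2.imwrite("pics/z.png",np.hstack([l,q]))
E
```

```text
hsv [array([  8, 168, 197], dtype=uint8), array([ 18, 120, 197], dtype=uint8), array([ 10, 177,  52], dtype=uint8), array([ 17, 121, 188], dtype=uint8)]
stone (405.6963402571711, 233.85558852621165, 168.5) [ 0.50218242 -0.19796976  0.109     ]
hsv [array([ 10, 164, 176], dtype=uint8), array([ 18, 116, 165], dtype=uint8), array([ 12, 166,  69], dtype=uint8), array([ 19, 113, 160], dtype=uint8)]
stone (224.8366013071895, 224.08888888888887, 127.5) [ 0.50474823 -0.20047699  0.109     ]
((255.958740234375, 224.63763427734375), (30.554658889770508, 41.665443420410156), 16.69924545288086) [0.55670526 0.15969925 0.05      ]
[[0.52115499 0.21217006]
 [0.61996441 0.17919397]
 [0.59268485 0.10663657]
 [0.49483807 0.14071641]] [0.10416681 0.07751614 0.10361191] [ -18.45561967 -110.60485983  160.79687252]
(255.48166666666665, 222.515, 100.0) ((255.75001525878906, 222.25001525878906), (12.727920532226562, 9.192387580871582), 45.0) [0.55448407 0.15317017 0.1       ]
```

View pics/z.png

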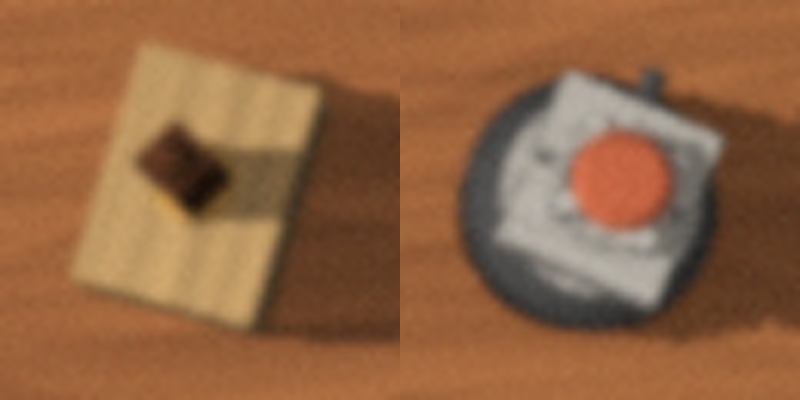

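The crop shows the handle as a diamond, with flats at about 45° in the image. The stone is centred in the jaws at crop (622,180). Next I move above the pusher and use the wrist camera.

```bash
python3 - <<'E'
from h import *
s=read_state();Rm=R.from_rotvec(s["orientation"]).as_matrix();print(Rm.round(3))
p=s["eef_pos"];t=np.array([.556,.157,.25]);print(shift(*(t-p)))
print("tool y azim",np.degrees(np.arctan2(Rm[1,1],Rm[0,1])))
E
```

```text
[[-0.955  0.296 -0.001]
 [ 0.296  0.955 -0.001]
 [ 0.    -0.001 -1.   ]]
[-48.45610142 -21.01182469  -4.50561893]
tool y azim 72.76472599788345
```

```bash
python3 -m pendant '[[-3,-1.3,-0.4,0.02],[-8,-3.5,-1,0.08],[-13,-5.7,-2,0.15],[-18,-7.8,-2.5,0.2],[-23,-10,-3,0.25],[-28,-12.1,-3.5,0.3],[-33,-14.3,-4,0.35],[-38,-16.5,-4.5,0.4],[-43,-18.6,-4.5,0.45],[-47,-20.4,-4.5,0.5],[-48.5,-21,-4.5,0.54],[-48.5,-21,-4.5,0.54]]' 7
python3 - <<'E'
from h import *
s=read_state();print(s["eef_pos"])
w=optics.get_image("wrist");cv2.imwrite("pics/w1.png",w["color"])
print(np.array(w["cam_to_world"]).round(3),proj(w,[.556,.157,.118]))
E
```

```text
clock: 1.6
eef_pos: [0.5565, 0.1572, 0.2499]
orientation: [-1.283, -2.867, 0.0]
force: [1.1, -0.4, 0.7]
width: 0.0702
grasp_force: 0.0
[0.5564575  0.15719409 0.24985142]
[[ 0.745  0.631  0.215  0.501]
 [ 0.667 -0.705 -0.242  0.22 ]
 [-0.001  0.323 -0.946  0.43 ]
 [ 0.     0.     0.     1.   ]] [310.54638352 181.60547985]
```

View pics/w1.png

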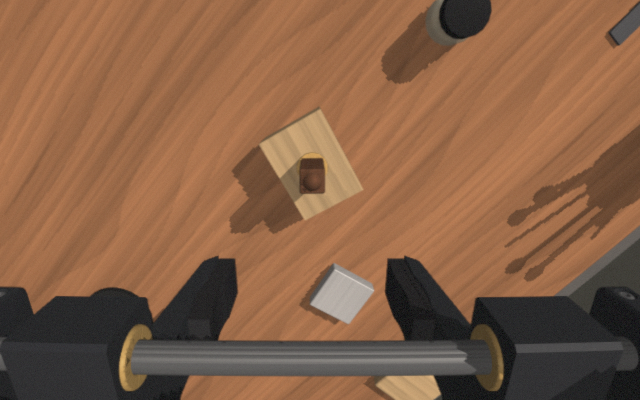

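Wrist view: the block centre is near (311,165) and the handle at (312,178), its edges parallel to the finger line. Now I measure the handle.

```bash
python3 - <<'E'
from h import *
w=optics.get_image("wrist");h=cv2.cvtColor(w["color"],cv2.COLOR_BGR2HSV)
m=np.zeros((400,640),np.uint8);m[150:200,290:336]=((h[...,2]<115)&(h[...,1]>130))[150:200,290:336]
c=max(cv2.findContours(m,0,1)[0],key=cv2.contourArea);r=cv2.minAreaRect(c);print(r,cv2.boundingRect(c))
for v in range(165,198,4): 
    x=np.where(m[v])[0]; print(v,x.min() if len(x) else None,x.max() if len(x) else None,h[v,312])
x,y,W,H=cv2.boundingRect(c)
# bottom edge of top square (shoulder z .111), nearest to camera side? project model centres
for P in([.556,.157,.111],): 
    s=read_state();Rm=R.from_rotvec(s["orientation"]).as_matrix()
    q=[proj(w,np.array(P)+Rm[:,0]*i*.012+Rm[:,1]*j*.012) for i in(-1,1) for j in(-1,1)];print(np.round(q,1))
    q=[proj(w,np.array([.556,.157,.056])+Rm[:,0]*i*.012+Rm[:,1]*j*.012) for i in(-1,1) for j in(-1,1)];print(np.round(q,1))
# block top
m=((h[...,2]>130)&(h[...,0]>14)&(h[...,1]<150)).astype(np.uint8);n=0*m;n[100:230,250:370]=m[100:230,250:370]
c=max(cv2.findContours(n,0,1)[0],key=cv2.contourArea);r=cv2.minAreaRect(cv2.convexHull(c));print(r,[onplane(w,*p,.05).round(4) for p in cv2.boxPoints(r)],onplane(w,*r[0],.05))
E
```

```text
((312.5, 176.0), (34.0, 21.0), 90.0) (302, 159, 22, 35)
165 301 321 [ 11 117  76]
169 304 323 [ 13 144  76]
173 300 323 [ 11 131 103]
177 300 321 [ 10 135 106]
181 301 322 [ 10 133 113]
185 300 322 [ 11 135  96]
189 303 323 [ 12 140  71]
193 301 322 [ 11 134  95]
197 None None [ 17 104 196]
[[297.7 192.8]
 [323.2 192.8]
 [297.3 167.8]
 [323.5 167.8]]
[[299.5 178.2]
 [321.6 178.2]
 [299.3 156.3]
 [321.8 156.3]]
((310.1835021972656, 166.05503845214844), (92.11082458496094, 71.25043487548828), 61.69924545288086) [array([0.4961, 0.138 , 0.05  ]), array([0.5224, 0.2087, 0.05  ]), array([0.6177, 0.1764, 0.05  ]), array([0.5924, 0.0992, 0.05  ])] [0.55564458 0.1567731  0.05      ]
```

```bash
python3 -m pendant '[[0,0,2,0],[0,0,6,0],[0,0,10,0],[0,0,14,0],[0,0,17,0],[0,0,18.1,0],[0,0,18.1,0]]' 7
python3 -m pendant '[[0,0,0,0],[0,0,0,0],[0,0,0,0],[0,0,0,0],[0,0,0,0],[0,0,0,0],[0,0,0,0],[0,0,0,0]]' 0 55
```

```text
clock: 2.58
eef_pos: [0.5563, 0.1578, 0.0698]
orientation: [1.281, 2.869, 0.0]
force: [0.6, 0.6, -0.4]
width: 0.0697
grasp_force: 0.0
clock: 3.58
eef_pos: [0.5566, 0.1572, 0.0693]
orientation: [1.282, 2.868, 0.0]
force: [-0.3, 0.0, 1.6]
width: 0.0229
grasp_force: 55.0
```

```bash
python3 -m pendant '[[0,0,-1,0],[0,0,-4,0],[0,0,-8,0],[0,0,-12,0],[0,0,-15,0],[0,0,-16,0],[0,0,-16,0]]'
python3 - <<'E'
from h import *
s=read_state();print(s["force"],s["width"],s["eef_pos"])
b=optics.get_image("scene");w=optics.get_image("wrist")
p=s["eef_pos"];u,v=proj(b,p-[0,0,.03]).astype(int);print(u,v,proj(w,p-[0,0,.03]))
l=cv2.resize(b["color"][v-50:v+50,u-40:u+40],(400,500),interpolation=cv2.INTER_CUBIC)
r=w["color"][150:400,220:420];r=cv2.resize(r,(400,500))
cv2.imwrite("pics/lift.png",np.hstack([l,r]))
import pickle;pickle.dump((b,w,s),open("lift.pkl","wb"))
for t in([.47,-.14,.229],[.504,-.199,.229]): print(shift(*(np.array(t)-p)))
E
```

```text
clock: 4.45
eef_pos: [0.5565, 0.1571, 0.2291]
orientation: [-1.282, -2.868, 0.0]
force: [1.1, 0.2, -2.1]
width: 0.0231
grasp_force: 55.0
[ 1.07121988  0.17429904 -2.13788193] 0.0230805272286497 [0.55645006 0.15714731 0.22906943]
336 134 [311.27870519 224.10512858]
[-16.37856986 -26.25724056   0.03449133]
[-2.30425026e+01 -2.76579377e+01  2.75670217e-02]
```

View pics/lift.png

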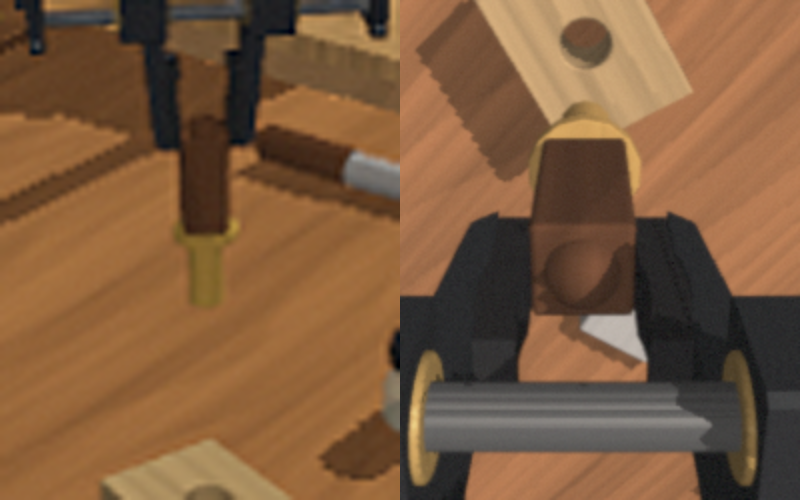

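Lifted. The left half shows the pusher upright with the collar edge at (205,236) and nose end at (205,304). The right half shows the empty hole at (585,42), which is wrist pixel (312,171), and the handle top spanning v≈261–307.

```bash
python3 - <<'E'
from h import *
import pickle;b,w,s=pickle.load(open("lift.pkl","rb"));p=s["eef_pos"];Rm=R.from_rotvec(s["orientation"]).as_matrix()
for z in(.271,): print([proj(w,[p[0],p[1],z]+Rm[:,0]*i*.012+Rm[:,1]*j*.012).round(1) for i in(-1,1) for j in(-1,1)])
print("front bottom handle",[proj(w,[p[0],p[1],.216]+Rm[:,0]*i*.012).round(1) for i in(-1,1)])
for L in(.0,.024,.028,.032,.036,.04): print(L,proj(b,[p[0],p[1],.21-L]).round(1))
h=cv2.cvtColor(w["color"],cv2.COLOR_BGR2HSV)
print("hole rough",onplane(w,312.5,171,.05))
m=np.zeros((400,640),np.uint8);m[150:190,290:336]=(h[...,1]>135)[150:190,290:336]|(h[...,2]<150)[150:190,290:336]
for c in cv2.findContours(m,0,1)[0]:
    if cv2.contourArea(c)>100: e=cv2.fitEllipse(c);print(e,cv2.boundingRect(c),onplane(w,*e[0],.05))
E
python3 -m pendant '[[-1,-1.5,0,0],[-3,-4,0,0],[-5,-7.5,0,0],[-7.5,-11.5,0,0],[-10,-16,0,0],[-12.5,-20,0,0],[-14.5,-23.5,0,0],[-16,-26,0,0],[-16.4,-26.3,0,0],[-16.4,-26.3,0,0],[-16.4,-26.3,0,0]]'
python3 - <<'E'
from h import *
w=optics.get_image("wrist");s=read_state();cv2.imwrite("pics/w2.png",w["color"])
import pickle;pickle.dump((w,s),open("w2.pkl","wb"));print(proj(w,[.504,-.199,.108]))
E
```

```text
[array([284.7, 307.5]), array([337.5, 307.6]), array([283.3, 260.3]), array([338.9, 260.4])]
front bottom handle [array([311.2, 253.2]), array([311.3, 215.7])]
0.0 [336. 131.]
0.024 [336.1 139.3]
0.028 [336.1 140.7]
0.032 [336.1 142.1]
0.036 [336.1 143.4]
0.04 [336.1 144.8]
hole rough [0.55774889 0.15731218 0.05      ]
((313.22259521484375, 170.38162231445312), (22.49398422241211, 25.9522705078125), 125.6905288696289) (300, 159, 26, 25) [0.55786804 0.15829587 0.05      ]
clock: 5.92
eef_pos: [0.47, -0.1397, 0.2292]
orientation: [-1.28, -2.868, -0.0]
force: [-0.2, 0.2, -0.9]
width: 0.0232
grasp_force: 55.0
[295.71551    253.43554871]
```

View pics/w2.png

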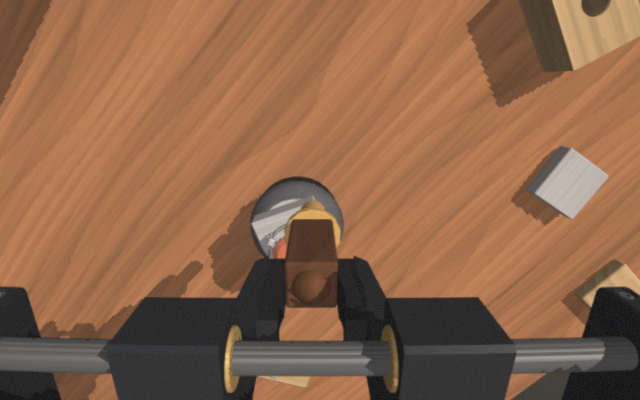

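The stone is hidden behind the handle, with just a red sliver showing at (280,250). I go past it so it appears above the handle.

```bash
python3 - <<'E'
from h import *
print(shift(.551-.47,-.251+.14,0))
E
python3 -m pendant '[[-1,0,0,0],[-4,0.2,0,0],[-8,0.5,0,0],[-11,0.6,0,0],[-13,0.8,0,0],[-13.7,0.8,0,0],[-13.7,0.8,0,0],[-13.7,0.8,0,0]]'
python3 - <<'E'
from h import *
w=optics.get_image("wrist");s=read_state();cv2.imwrite("pics/w3.png",w["color"])
import pickle;pickle.dump((w,s),open("w3.pkl","wb"));print(proj(w,[.504,-.199,.111]),s["force"])
E
```

```text
[-1.36713849e+01 -1.38319472e+00 -2.78402874e-03]
clock: 6.98
eef_pos: [0.5671, -0.2367, 0.2296]
orientation: [1.282, 2.868, 0.0]
force: [-0.3, -0.6, -1.1]
width: 0.0235
grasp_force: 55.0
[284.05355234 102.26184906] [-0.73054155  0.05291993 -0.83664554]
```

View pics/w3.png

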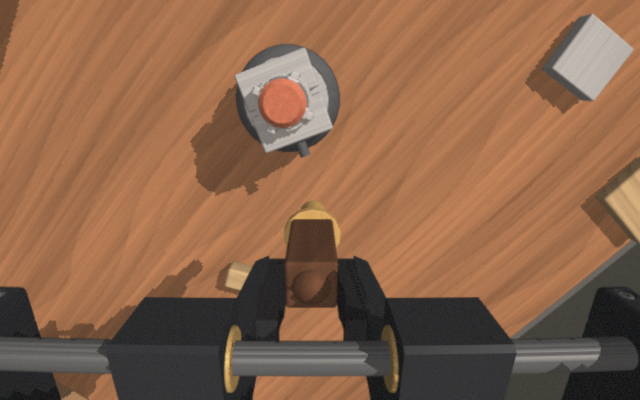

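The stone is now clear at (284,102), with the prongs around it. The nose end shows at (313,205) and the collar around (312,228).

```bash
python3 - <<'E'
from h import *
import pickle;w,s=pickle.load(open("w3.pkl","rb"));p=s["eef_pos"];Rm=R.from_rotvec(s["orientation"]).as_matrix()
h=cv2.cvtColor(w["color"],cv2.COLOR_BGR2HSV)
m=np.zeros((400,640),np.uint8);m[70:140,250:320]=((h[...,0]<11)&(h[...,1]>150)&(h[...,2]>110))[70:140,250:320]
c=max(cv2.findContours(m,0,1)[0],key=cv2.contourArea);e=cv2.fitEllipse(cv2.convexHull(c));print(e,cv2.boundingRect(c))
M=cv2.moments(c);print("cen",M['m10']/M['m00'],M['m01']/M['m00'])
print("expected girdle",[proj(w,[.504,-.199,.1055]+Rm[:,k]*i*.02).round(1) for k in(0,1) for i in(-1,1)],"top",[proj(w,[.504,-.199,.111]+Rm[:,k]*i*.0155).round(1) for k in(0,1) for i in(-1,1)])
for z in(.104,.106,.111): print(z,onplane(w,*e[0],z).round(4),onplane(w,M['m10']/M['m00'],M['m01']/M['m00'],z).round(4))
# nose: expected rim leftmost/rightmost/top
for L in(.036,.038,.04): print(L,[proj(w,[p[0],p[1],.21-L]+Rm[:,0]*a+Rm[:,1]*b).round(1) for a,b in((0,-.009),(0,.009),(.009,0))])
print("collar",[proj(w,[p[0],p[1],.213]+Rm[:,0]*a+Rm[:,1]*b).round(1) for a,b in((0,-.017),(0,.017),(.017,0))])
g=((h[...,0]>15)&(h[...,0]<28)&(h[...,1]>120)&(h[...,2]>60));
for v in range(196,240,3):
    x=np.where(g[v,270:360])[0]; print(v,(x.min()+270,x.max()+270,len(x)) if len(x) else None,end=';')
E
```

```text
Traceback (most recent call last):
cv2.error: OpenCV(4.12.0) /io/opencv/modules/imgproc/src/shapedescr.cpp:361: error: (-201:Incorrect size of input array) There should be at least 5 points to fit the ellipse in function 'fitEllipseNoDirect'
```

```bash
python3 - <<'E'
from h import *
import pickle;w,s=pickle.load(open("w3.pkl","rb"));p=s["eef_pos"];Rm=R.from_rotvec(s["orientation"]).as_matrix()
h=cv2.cvtColor(w["color"],cv2.COLOR_BGR2HSV);print(h[102,284],h[102,267],h[92,284],h[116,284])
m=np.zeros((400,640),np.uint8);m[70:140,250:320]=((h[...,0]<12)&(h[...,1]>130)&(h[...,2]>90))[70:140,250:320]
m=cv2.morphologyEx(m,cv2.MORPH_OPEN,np.ones((5,5),np.uint8))
c=max(cv2.findContours(m,0,1)[0],key=cv2.contourArea);e=cv2.fitEllipse(c);print(e,cv2.boundingRect(c))
M=cv2.moments(c);C=(M['m10']/M['m00'],M['m01']/M['m00']);print("cen",C)
print("expected girdle",[proj(w,[.504,-.199,.1055]+Rm[:,k]*i*.02).round(1) for k in(0,1) for i in(-1,1)],"top",[proj(w,[.504,-.199,.111]+Rm[:,k]*i*.0155).round(1) for k in(0,1) for i in(-1,1)])
for z in(.104,.106,.111): print(z,onplane(w,*e[0],z).round(4),onplane(w,*C,z).round(4))
for L in(.036,.038,.04): print(L,[proj(w,[p[0],p[1],.21-L]+Rm[:,0]*a+Rm[:,1]*b).round(1) for a,b in((0,-.009),(0,.009),(.009,0))])
print("collar",[proj(w,[p[0],p[1],.213]+Rm[:,0]*a+Rm[:,1]*b).round(1) for a,b in((0,-.017),(0,.017),(.017,0))])
g=((h[...,0]>15)&(h[...,0]<28)&(h[...,1]>120)&(h[...,2]>60));
for v in range(196,240,3):
    x=np.where(g[v,270:360])[0]; print(v,(x.min()+270,x.max()+270,len(x)) if len(x) else None,end=';')
E
```

```text
[  7 145 206] [  8 147 201] [  8 149 205] [  8 147 207]
((282.06292724609375, 102.48860931396484), (45.52100372314453, 47.27033233642578), 157.5252227783203) (259, 79, 47, 48)
cen (282.06947326810945, 102.48087755707085)
expected girdle [array([285.1, 126.5]), array([284. ,  76.4]), array([260.3, 102. ]), array([308.8, 101.9])] top [array([284.5, 121.7]), array([283.6,  82.2]), array([265. , 102.3]), array([303.2, 102.2])]
0.104 [ 0.5027 -0.2008  0.104 ] [ 0.5027 -0.2008  0.104 ]
0.106 [ 0.5028 -0.2006  0.106 ] [ 0.5028 -0.2006  0.106 ]
0.111 [ 0.5029 -0.2002  0.111 ] [ 0.5029 -0.2002  0.111 ]
0.036 [array([298.1, 209.9]), array([323.7, 209.9]), array([310.9, 197.7])]
0.038 [array([298.2, 208.9]), array([323.6, 208.9]), array([310.9, 196.8])]
0.04 [array([298.3, 208. ]), array([323.5, 208. ]), array([310.9, 196. ])]
collar [array([282.5, 231.7]), array([339.2, 231.7]), array([310.8, 204.9])]
196 None;199 None;202 (np.int64(307), np.int64(319), 13);205 (np.int64(304), np.int64(322), 19);208 (np.int64(302), np.int64(323), 22);211 (np.int64(298), np.int64(326), 29);214 (np.int64(294), np.int64(330), 37);217 (np.int64(291), np.int64(334), 44);220 (np.int64(289), np.int64(335), 9);223 (np.int64(287), np.int64(337), 10);226 (np.int64(286), np.int64(338), 11);229 (np.int64(285), np.int64(339), 12);232 (np.int64(285), np.int64(339), 11);235 (np.int64(285), np.int64(339), 11);238 (np.int64(285), np.int64(339), 9);
```

```bash
python3 - <<'E'
from h import *
s=read_state();print(shift(*(np.array([.5027,-.2002,.185])-s["eef_pos"])))
E
```

```text
[ 7.01534213 -2.35857769  4.46408493]
```

```bash
python3 -m pendant '[[1,-0.3,0,0],[3,-1,0,0],[5,-1.7,0,0],[6.5,-2.2,0.5,0],[7,-2.36,1.5,0],[7,-2.36,3,0],[7,-2.36,4.2,0],[7,-2.36,4.45,0],[7,-2.36,4.45,0],[7,-2.36,4.45,0]]'
python3 - <<'E'
from h import *
s=read_state();p=s["eef_pos"];print(p,s["force"])
b=optics.get_image("scene");w=optics.get_image("top")
u,v=proj(b,[.503,-.2,.125]).astype(int)
l=cv2.resize(b["color"][v-40:v+40,u-30:u+30],(450,600),interpolation=cv2.INTER_CUBIC)
cv2.imwrite("pics/near.png",l);print(u,v)
for z in(.166,.136,.132,.128): print(z,proj(b,[p[0],p[1],z]))
h=cv2.cvtColor(b["color"],cv2.COLOR_BGR2HSV)
E
```

```text
clock: 8.28
eef_pos: [0.5032, -0.2009, 0.1852]
orientation: [1.282, 2.867, -0.0]
force: [-0.1, -0.0, -1.4]
width: 0.0234
grasp_force: 55.0
[ 0.50324226 -0.20093576  0.18516255] [-0.12924058 -0.01448958 -1.4168186 ]
223 218
0.166 [220.69253964 203.52364842]
0.136 [222.57863751 214.42758842]
0.132 [222.82672568 215.85542659]
0.128 [223.07402033 217.27722935]
```

View pics/near.png

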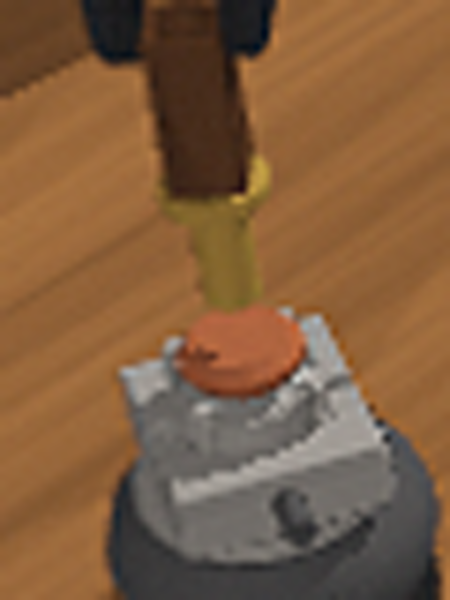

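The nose sits over the stone: nose end at crop (232,305), stone centre at (245,345), and it lands within about a millimetre. The stone looks level. I now descend in small steps.

```bash
python3 -m pendant '[[0,0,0.2,0],[0,0,0.5,0],[0,0,0.8,0],[0,0,1.0,0],[0,0,1.15,0],[0,0,1.2,0],[0,0,1.2,0]]'
python3 -m pendant '[[0,0,0.03,0],[0,0,0.06,0],[0,0,0.09,0],[0,0,0.12,0],[0,0,0.12,0]]'
python3 -m pendant '[[0,0,0.03,0],[0,0,0.06,0],[0,0,0.09,0],[0,0,0.12,0],[0,0,0.12,0]]'
```

```text
clock: 9.25
eef_pos: [0.503, -0.2008, 0.1729]
orientation: [1.282, 2.868, 0.0]
force: [0.8, 0.8, -1.4]
width: 0.0229
grasp_force: 55.0
clock: 9.88
eef_pos: [0.503, -0.2007, 0.1716]
orientation: [-1.282, -2.868, -0.0]
force: [-0.1, -0.1, -1.4]
width: 0.0231
grasp_force: 55.0
clock: 10.5
eef_pos: [0.503, -0.2008, 0.1704]
orientation: [-1.282, -2.868, 0.0]
force: [-0.2, -0.1, -1.5]
width: 0.0233
grasp_force: 55.0
```

```bash
for i in 1 2; do python3 -m pendant '[[0,0,0.03,0],[0,0,0.06,0],[0,0,0.09,0],[0,0,0.12,0],[0,0,0.12,0]]' | egrep 'pos|force'; done
```

```text
eef_pos: [0.503, -0.2008, 0.1692]
force: [-0.7, -0.0, -1.8]
grasp_force: 55.0
eef_pos: [0.5031, -0.2008, 0.1682]
force: [-0.6, -0.2, 2.5]
grasp_force: 55.0
```

Contact. I continue in finer steps.

```bash
for i in 1 2; do python3 -m pendant '[[0,0,0.02,0],[0,0,0.04,0],[0,0,0.05,0],[0,0,0.05,0]]' | egrep 'pos|force: \['; done
```

```text
eef_pos: [0.5031, -0.2009, 0.1677]
force: [-0.2, 0.6, 4.5]
eef_pos: [0.5031, -0.2008, 0.1672]
force: [0.6, 0.2, 5.2]
```

```bash
for i in 1 2 3; do python3 -m pendant '[[0,0,0.02,0],[0,0,0.04,0],[0,0,0.05,0],[0,0,0.05,0]]' | egrep 'pos|force: \['; done
```

```text
eef_pos: [0.5031, -0.2008, 0.1667]
force: [0.2, -0.6, 5.2]
eef_pos: [0.5029, -0.2007, 0.1658]
force: [-0.1, 0.3, 2.7]
eef_pos: [0.503, -0.2007, 0.1654]
force: [1.3, 0.4, 1.5]
```

```bash
for i in 1 2 3; do python3 -m pendant '[[0,0,0.02,0],[0,0,0.04,0],[0,0,0.05,0],[0,0,0.05,0]]' | egrep 'pos|force: \['; done
```

```text
eef_pos: [0.5031, -0.2008, 0.1653]
force: [-0.4, 0.3, 5.2]
eef_pos: [0.5032, -0.201, 0.1651]
force: [0.2, 0.1, 7.4]
eef_pos: [0.5031, -0.2009, 0.1644]
force: [-0.7, 0.3, 4.6]
```

```bash
for i in 1 2 3; do python3 -m pendant '[[0,0,0.02,0],[0,0,0.04,0],[0,0,0.05,0],[0,0,0.05,0]]' | egrep 'pos|force: \['; done
```

```text
eef_pos: [0.5029, -0.2007, 0.1632]
force: [0.5, -0.1, 1.2]
eef_pos: [0.5029, -0.2007, 0.1629]
force: [-0.8, 0.4, -0.3]
eef_pos: [0.5029, -0.2007, 0.1623]
force: [0.4, -0.6, -1.3]
```

Clicked, and the nose is now free. I follow down onto the seated stone.

```bash
for i in 1 2 3; do python3 -m pendant '[[0,0,0.02,0],[0,0,0.04,0],[0,0,0.04,0]]' | egrep 'pos|force: \['; done
```

```text
eef_pos: [0.503, -0.2007, 0.1621]
force: [0.7, -0.6, -2.0]
eef_pos: [0.503, -0.2007, 0.1617]
force: [-0.5, 0.9, -1.0]
eef_pos: [0.503, -0.2008, 0.1613]
force: [0.3, -0.5, -2.1]
```

```bash
for i in 1 2 3; do python3 -m pendant '[[0,0,0.02,0],[0,0,0.04,0],[0,0,0.04,0]]' | egrep 'pos|force: \['; done
```

```text
eef_pos: [0.503, -0.2007, 0.1609]
force: [-0.7, 0.0, -0.1]
eef_pos: [0.503, -0.2008, 0.1606]
force: [-0.1, -0.6, -0.0]
eef_pos: [0.5032, -0.2009, 0.1605]
force: [-0.7, -1.2, 4.3]
```

```bash
for i in 1 2 ; do python3 -m pendant '[[0,0,0.01,0],[0,0,0.02,0],[0,0,0.02,0]]' | egrep 'pos|force: \['; done
```

```text
eef_pos: [0.5033, -0.2009, 0.1605]
force: [-0.7, -0.1, 6.4]
eef_pos: [0.5033, -0.201, 0.1605]
force: [-1.1, 0.4, 8.0]
```

```bash
for i in 1 2 ; do python3 -m pendant '[[0,0,0.01,0],[0,0,0.02,0],[0,0,0.02,0]]' | egrep 'pos|force: \['; done; python3 -m pendant '[[0,0,0.01,0],[0,0,0.01,0],[0,0,0.01,0]]' | egrep 'pos|force: \['
```

```text
eef_pos: [0.5034, -0.201, 0.1605]
force: [-0.6, 0.5, 8.6]
eef_pos: [0.5035, -0.2011, 0.1604]
force: [-0.2, 0.9, 9.0]
eef_pos: [0.5035, -0.2011, 0.1604]
force: [-0.9, 0.4, 9.6]
```

```bash
for i in 1 2 3; do python3 -m pendant '[[0,0,0.02,0],[0,0,0.03,0],[0,0,0.03,0]]' | egrep 'pos|force: \['; done
```

```text
eef_pos: [0.5036, -0.2012, 0.1604]
force: [-1.6, 0.9, 11.7]
eef_pos: [0.5037, -0.2013, 0.1604]
force: [-1.3, 1.7, 13.6]
eef_pos: [0.5038, -0.2014, 0.1604]
force: [-1.4, 0.4, 15.1]
```

Firm push of about 16 N on a rigid seat. I lift off and inspect the stone.

```bash
python3 -m pendant '[[0,0,-0.3,0],[0,0,-1,0],[0,0,-3,0],[0,0,-5.5,0],[-1.5,0.5,-7,0],[-4,1.3,-7,0],[-6.5,2.2,-7,0],[-7,2.36,-7,0],[-7,2.36,-7,0],[-7,2.36,-7,0]]'
python3 - <<'E'
from h import *
w=optics.get_image("wrist");b=optics.get_image("scene");s=read_state();print(s["eef_pos"])
l=cv2.resize(w["color"][50:250,220:420],(450,450),interpolation=cv2.INTER_CUBIC)
u,v=223,228
r=cv2.resize(b["color"][v-25:v+25,u-25:u+25],(350,350),interpolation=cv2.INTER_CUBIC)
o=np.zeros((450,800,3),np.uint8);o[:,:450]=l;o[:350,450:]=r;cv2.imwrite("pics/ins.png",o)
h=cv2.cvtColor(w["color"],cv2.COLOR_BGR2HSV)
m=np.zeros((400,640),np.uint8);m[70:140,250:320]=((h[...,0]<12)&(h[...,1]>130)&(h[...,2]>90))[70:140,250:320]
m=cv2.morphologyEx(m,cv2.MORPH_OPEN,np.ones((5,5),np.uint8))
c=max(cv2.findContours(m,0,1)[0],key=cv2.contourArea);e=cv2.fitEllipse(c);print(e,onplane(w,*e[0],.104))
E
```

```text
clock: 23.75
eef_pos: [0.5668, -0.2368, 0.2286]
orientation: [-1.282, -2.868, 0.0]
force: [0.3, 0.2, -1.0]
width: 0.0233
grasp_force: 55.0
[ 0.56689324 -0.23692791  0.22869191]
((283.6136169433594, 102.29722595214844), (43.32483673095703, 45.523887634277344), 165.59780883789062) [ 0.5033029  -0.19984518  0.104     ]
```

View pics/ins.png

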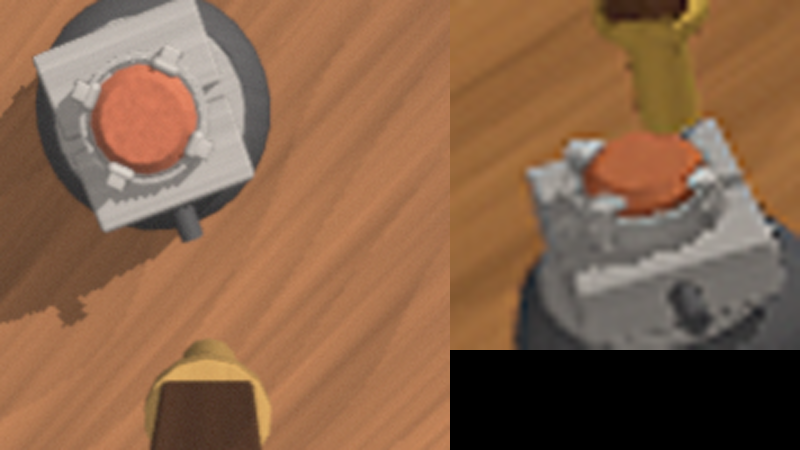

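All four prongs are over the edge and the stone is level at crop (145,118). Now I return to the block.

```bash
python3 - <<'E'
from h import *
s=read_state();print(shift(*(np.array([.5566,.1572,.2287])-s["eef_pos"])))
E
```

```text
[ 3.00537120e+01  2.55186589e+01 -6.82088391e-03]
```

```bash
python3 -m pendant '[[1.2,1,0,0],[4,3.4,0,0],[7,6,0,0],[10.5,9,0,0],[14,12,0,0],[17.5,15,0,0],[21,18,0,0],[24.5,21,0,0],[27.5,23.4,0,0],[29.5,25.1,0,0],[30.05,25.5,0,0],[30.05,25.5,0,0]]'
python3 -m pendant '[[0,0,0,0],[0,0,2,0],[0,0,5,0],[0,0,8,0],[0,0,10,0],[0,0,10,0]]'
python3 - <<'E'
from h import *
s=read_state();print(shift(*(np.array([.5566,.1572,.0695])-s["eef_pos"])))
E
```

```text
clock: 25.35
eef_pos: [0.5566, 0.1568, 0.2284]
orientation: [1.281, 2.868, -0.0]
force: [-0.3, 0.5, -0.6]
width: 0.0229
grasp_force: 55.0
clock: 26.1
eef_pos: [0.5563, 0.1559, 0.1272]
orientation: [-1.283, -2.865, 0.002]
force: [0.2, -0.4, -0.6]
width: 0.0228
grasp_force: 55.0
[0.06773845 0.11753156 5.77303437]
```

```bash
python3 -m pendant '[[0.05,0.05,0.5,0],[0.05,0.1,1.5,0],[0.05,0.1,2.5,0],[0.05,0.1,3.5,0],[0.05,0.1,3.5,0]]' | egrep 'pos|force: \['
python3 -m pendant '[[0,0,0.5,0],[0,0,1,0],[0,0,1.5,0],[0,0,1.9,0],[0,0,1.9,0]]' | egrep 'pos|force: \['
```

```text
eef_pos: [0.5568, 0.1578, 0.0924]
force: [0.9, -0.1, -1.2]
eef_pos: [0.5572, 0.1578, 0.074]
force: [0.3, 0.1, -0.6]
```

```bash
for i in 1 2 3; do python3 -m pendant '[[0,0,0.05,0],[0,0,0.1,0],[0,0,0.12,0],[0,0,0.12,0]]' | egrep 'pos|force: \['; done
```

```text
eef_pos: [0.5573, 0.1578, 0.0732]
force: [-0.1, -0.1, -0.9]
eef_pos: [0.5573, 0.1578, 0.0719]
force: [-0.1, 0.1, -2.0]
eef_pos: [0.5573, 0.1578, 0.0707]
force: [-0.7, -0.2, -2.6]
```

```bash
for i in 1 2 3; do python3 -m pendant '[[0,0,0.03,0],[0,0,0.06,0],[0,0,0.06,0]]' | egrep 'pos|force: \['; done
```

```text
eef_pos: [0.5573, 0.1578, 0.0701]
force: [-0.0, 0.0, -1.2]
eef_pos: [0.5573, 0.1578, 0.0695]
force: [0.2, 0.5, -1.4]
eef_pos: [0.5575, 0.1579, 0.0693]
force: [-0.9, 0.0, 3.6]
```

The collar is down, with contact at the original height. I release and retreat.

```bash
python3 -m pendant '[[0,0,0,0],[0,0,0,0],[0,0,0,0],[0,0,0,0],[0,0,0,0],[0,0,0,0]]' 7 10
python3 -m pendant '[[0,0,-1,0],[0,0,-4,0],[0,0,-8,0],[0,0,-12,0],[0,0,-16,0],[0,0,-17,0],[0,0,-17,0],[0,0,-17,0]]'
python3 - <<'E'
from h import *
w=optics.get_image("wrist");b=optics.get_image("scene")
o=np.hstack([cv2.resize(w["color"][90:240,240:390],(400,400)),cv2.resize(b["color"][150:220,300:370],(400,400),interpolation=cv2.INTER_CUBIC)]);cv2.imwrite("pics/end.png",o)
E
```

```text
clock: 30.72
eef_pos: [0.5573, 0.1578, 0.0689]
orientation: [-1.282, -2.868, 0.0]
force: [-0.0, 0.9, 0.3]
width: 0.0698
grasp_force: 0.0
clock: 31.72
eef_pos: [0.5568, 0.1578, 0.2373]
orientation: [-1.281, -2.866, 0.002]
force: [0.3, 0.4, -0.1]
width: 0.0697
grasp_force: 0.0
```

View pics/end.png

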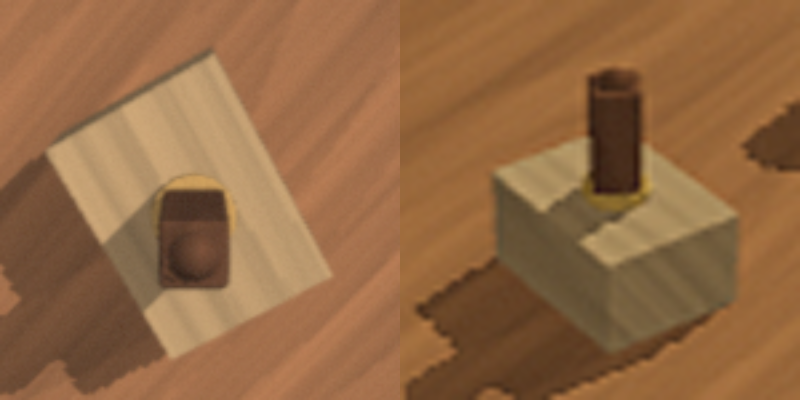

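The pusher stands upright in its hole, with the collar on the block at crop (195,205) and (617,195), and the gripper is clear.

```bash
python3 -c "
from bench import workorder;print(workorder.close_job())"
```

```text
the job is handed in; nothing more can be done
None
```

The stone is home and level under all four prongs after a final push of about 16 N; the pusher is back upright in its block with the gripper clear, and the job is handed in (no verdict was returned).

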